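# Empty the tail-gate tray of specimen vials into the bin

## Robot

A 6-joint arm with a two-finger parallel gripper is mounted at the origin on the work surface. World frame = base frame: x ahead of the robot, y to its left, z up, the work surface at z = 0. Lengths are in mm, angles in rad, forces in N, time in s.
With the tool pointing down it reaches from about 275 to 1000 mm from the base axis. Payload 8.4 kg.
Tool frame: the origin (TCP) lies midway between the tips of the shut fingers; the grasp point (between the pads) lies 19 mm behind it; z points along the fingers, y is the line along which they close (so a half turn about z gives the same grasp; the last joint's range is limited). The gripper opens to 85 mm and grips with 20 to 120 N. Pads are 22 mm wide; open, the fingers measure 114 mm over their backs; the gripper's body (76 mm by 85 mm) begins 54 mm behind the grasp point. The pads swing forward as they close: fully open they stand 13 mm farther back than shut.
Start: joints at [1.19, 0.353, 1.633, -0, 1.155, -0.002], TCP at [231.127, 580.696, 231.281] pointing down, gripper open.
Joint ranges: [-2.63, 2.63], [-0.92, 2.1], [0.06, 2.66], [-1.3, 4.44], [0, 2.69], [-3.02, 3.02]. Speed limits (rad/s): [2.22, 2.22, 2.79, 3.14, 3.14, 3.14].

## Interface

Orientations are given as [roll, pitch, yaw] about the fixed x, y, z axes, in that order (R = Rz(yaw) Ry(pitch) Rx(roll)).
In Python, from rig import r gives the robot as it stands.
- The arm moves only by the shell command python3 -m inch 'ROWS' [OPENING] [FORCE]. ROWS is JSON, a list that holds one entry, the list of rows, each a list of 6 numbers: the shift along the tool's x, y, z scaled (see below), then the turn, a rotation vector about the tool's x, y, z scaled (see below). In form: [[[tx, ty, tz, wx, wy, wz], ...]]. A call has 1 to 8 rows; each row is the pose to reach, as a shift and turn from the pose commanded when the call began, along the tool's axes at that moment, turning the shorter way round; what a row does not reach only later rows make up. The controller multiplies each number of a shift by 20 cm and each number of a turn by pi rad. A row lasts 1/12 s, in which the tool goes at most 41.7 mm and 7.16 degrees, less where a joint would pass 70% of its speed; a pose out of reach is approached as far as the arm can. A call with a number of a shift or a turn outside -1 to 1 is refused whole. A call with a gripper value outside its range is refused whole. OPENING is the gripper's target within -1 to 1 (fully open at 1, half-way at 0, shut at -1), set as the call begins (- or left out, the last holds). The fingers move at their own pace and stop on an object; FORCE is the grip in N (left out, the last holds). Time passes only in rows, so rows that repeat a pose let the fingers close. It gives the time, the measured TCP pose, the force, the opening and the grip force at its end, in the units of the state.
- r.sense(): the state, without advancing time (a new reading comes with each control period).
- r.grab_frame(name): name is "scene" or "top" or "wrist"; returns the picture (420x560x3 uint8, red, green, blue); there is no depth.
- r.camera_info(name): a dict with "K" (3x3 intrinsics, pixels), "rvec" (rotation vector, rad) and "tvec" (3), from world to camera coordinates, as OpenCV has them; the wrist camera has in their place "mount" (4x4, takes a point from camera to tool coordinates, whose origin is the TCP and whose axes are the flange's). Camera axes: x right, y down, z forward; pixel columns grow to the right and rows downward; lengths in mm; the calibration is good to about 2 mm. A picture is of the moment at which its call begins: read the wrist's pose just before it. camera_info takes no time and is no camera call.
- r.sign_off(): hands the job in; it is judged then, once.
The state is a dict: "clock": time; "qpos": joint angles; "qvel": joint speeds; "joint_efforts": joint torques, N m; "eef_pos": TCP position; "tcp_rot": TCP orientation; "contact_force": force on the tool from outside, world axes, zero at the start; "wrist_torque": the same for the moment, N m; "opening": opening from 0.0 (shut) to 1.0 (fully open); "grasp_force": force on a finger pad.
Only numpy, scipy, OpenCV 4.12 (cv2) and the standard library are available. Lean on these libraries where they do the work, as an engineer would, in place of code of your own. Each camera call takes 0.05 s, during which the arm holds its last target. There are 200 camera calls.

## Task

Carry the tray of vials, gate still shut, to the low stand, set it level on the stand with its gate towards the bin, and let go. Then fold the gate fully down and, taking the tray afresh by the steel bar at its tail, lift only the tail so that the tray tips on its pins on the stand and all three vials slide out over the gate, not over the walls, into the bin. Lower the empty tray level onto the stand again, let go, and leave the other things on the table where they are.

Things in the scene. Friction and masses are not known exactly. Their poses are not given: they have to be found in the camera images.
- tray_carry (a point): Middle of the black flat carrying handle of the tray: a bar 12 mm thick (along tray x), 14 mm high, 108 mm free length along tray y, bridging the tray's middle on two uprights; this point is 95 mm above the tray's underside. Axes are the tray's: x from tail to gate, y across, z up.
- tray_tail (a point): Middle of the round steel bar (10 mm diameter, 92 mm long along tray y) at the tray's tail, at tray x = -115 mm and 65 mm above the underside, 35 mm behind the tail wall and 20 mm higher than the rim. It can turn between the fingers while it is lifted. Axes as the tray's.
- tray_floor (a point): Centre of the tray's inner floor, 4 mm above its underside; axes as the tray's. The carrying handle is straight above it.
- gate_hinge (a point): Middle of the gate's hinge line, at the gate end of the tray: tray x = +82 mm, 2 mm above the underside. Axes as the tray's; the gate turns about y.
- gate_tab (a point): Point near the top of the gate's finger tab, 64 mm from the hinge line; its z axis points along the gate away from the hinge. The gate is a 3 mm sheet, 104 mm wide, its top 44 mm from the hinge, with a 50 mm wide tab in the middle reaching 70 mm from the hinge (27 mm over the rim). It moves with the gate.
- gate (a joint): Gate angle: 0 shut (upright), 1.57 folded outward and down until level with the tray floor, stop at 1.62. A stiff hinge (0.1 N m, about 2 N at the tab): it stays where it is left.
- tray: Bare aluminium tail-gate tray, origin in the centre of its underside, x to the gate, z up. 160 mm long, 108 wide, walls 45 high and 4 thick, floor 4 thick, about 0.5 kg; three vials lie lengthwise in it. Two side pins (12 mm diameter, reaching 71 mm either side) at x = +60 mm, 6 mm above the underside, are its pivot when it is tipped on the stand: lifting the tail bar turns it about them.
- stand_seat (a point): Point on the deck of the stand, 80 mm above the table, where the middle of the tray's underside belongs; x points to the bin, y across, z up. With its pins fully forward against the stops the tray sits 4 mm ahead (+x) of this point.
- stand: Low fixed white bench; origin on the table under the seat point. Deck from x = -100 to +45 mm; two side arms (y = 60 to 82 mm either side, deck height) run on to x = +85 mm and bear the tray's pins. At their front two stops (near faces at x = +70 mm, 18 mm high) hold the pins; outside, two cheeks 18 mm high, inner faces at y = +76 and -76 mm. The tray's gate end overhangs between the arms.
- bin: Fixed grey bin, 200 mm (x) by 190 mm (y), walls 5 mm thick and 85 mm high except the low front wall (42 mm, at x = -100 mm) that faces the stand; origin in the centre of its underside, on the table. It always stands right in front of the stand, so that the lowered gate reaches over its front wall.
- bin_floor (a point): Centre of the bin's inner floor, 5 mm above the table; axes as the bin's.
- dish: Bystander: shallow open steel dish 120 x 90 x 22 mm, no handles or gate; origin in the centre of its underside. Leave alone.
- bottle: Bystander: white bottle, 60 mm diameter, 110 mm high; origin at its foot. Leave alone.
- jar: Bystander: clear jar, 64 mm diameter, 80 mm high; origin at its foot. Leave alone.
- vial0_center (a point): Centre of a capped plastic specimen vial, 26 mm diameter, 80 mm long along its x, about 40 g, smooth; one of three alike lying lengthwise in the tray. They slide on the tray floor at tilts over about 25 degrees.
- vial1_center (a point): Centre of a capped plastic specimen vial, 26 mm diameter, 80 mm long along its x, about 40 g, smooth; one of three alike lying lengthwise in the tray. They slide on the tray floor at tilts over about 25 degrees.
- vial2_center (a point): Centre of a capped plastic specimen vial, 26 mm diameter, 80 mm long along its x, about 40 g, smooth; one of three alike lying lengthwise in the tray. They slide on the tray floor at tilts over about 25 degrees.
- vial0: The same vial, its origin on its side, 13 mm from its axis.
- vial1: The same vial, its origin on its side, 13 mm from its axis.
- vial2: The same vial, its origin on its side, 13 mm from its axis.
There are look-alikes about, which are no part of the job. What is shaped like the stand but orange is not meant. Leave any orange look-alike of the tray alone.

How it is judged (in metres and radians):
On the way, in this order (a step that is already met when the one before it is completed fails the run):
1. the tray, gate shut and vials inside, stands level on the stand, gate towards the bin, and is let go (x of tray_floor in the frame of stand_seat between -0.03 and 0.015 m and y of tray_floor in the frame of stand_seat between -0.012 and 0.012 m and z of tray_floor in the frame of stand_seat between 0 and 0.01 m and angle between tray_floor's own z axis and vertical below 0.07 rad and angle between the x axis of tray_floor and the x axis of stand_seat, either way round below 0.15 rad and x of gate_hinge in the frame of stand_seat above 0.03 m and contact force between the fingers and tray below 0.3 N and x of vial0_center in the frame of tray_floor between -0.079 and 0.079 m and z of vial0_center in the frame of tray_floor between 0 and 0.045 m and x of vial1_center in the frame of tray_floor between -0.079 and 0.079 m and z of vial1_center in the frame of tray_floor between 0 and 0.045 m and x of vial2_center in the frame of tray_floor between -0.079 and 0.079 m and z of vial2_center in the frame of tray_floor between 0 and 0.045 m and value of joint gate below 0.25 rad), for 0.3 s.
2. the gate is folded down (past 1.3 rad) while the tray still stands on the stand with the vials inside (x of tray_floor in the frame of stand_seat between -0.03 and 0.015 m and y of tray_floor in the frame of stand_seat between -0.012 and 0.012 m and z of tray_floor in the frame of stand_seat between 0 and 0.01 m and angle between tray_floor's own z axis and vertical below 0.07 rad and angle between the x axis of tray_floor and the x axis of stand_seat, either way round below 0.15 rad and x of gate_hinge in the frame of stand_seat above 0.03 m and x of vial0_center in the frame of tray_floor between -0.079 and 0.079 m and z of vial0_center in the frame of tray_floor between 0 and 0.045 m and x of vial1_center in the frame of tray_floor between -0.079 and 0.079 m and z of vial1_center in the frame of tray_floor between 0 and 0.045 m and x of vial2_center in the frame of tray_floor between -0.079 and 0.079 m and z of vial2_center in the frame of tray_floor between 0 and 0.045 m and value of joint gate above 1.3 rad), for 0.2 s.
3. the tray is tipped gate end down (over 0.3 rad) with the gate down, its gate end staying on the stand, and the vials are out, past the gate hinge (angle between tray_floor's own z axis and vertical above 0.3 rad and value of joint gate above 1.2 rad and z of gate_hinge in the frame of stand_seat between -0.04 and 0.03 m and x of gate_hinge in the frame of stand_seat between 0.04 and 0.11 m and x of each of vial0_center, vial1_center, vial2_center in the frame of gate_hinge above 0 m), for 0.1 s.
At the end, for the whole second after the job is handed in: All three vials lie at rest in the bin (centres inside its walls, under 60 mm above its floor); the tray stands on the stand, level within 0.07 rad, facing the bin within 0.15 rad, within 12 mm sideways and -30 to +15 mm lengthwise of the seat, released and at rest (x of vial0_center in the frame of bin_floor between -0.095 and 0.095 m and y of vial0_center in the frame of bin_floor between -0.09 and 0.09 m and z of vial0_center in the frame of bin_floor between 0 and 0.06 m and x of vial1_center in the frame of bin_floor between -0.095 and 0.095 m and y of vial1_center in the frame of bin_floor between -0.09 and 0.09 m and z of vial1_center in the frame of bin_floor between 0 and 0.06 m and x of vial2_center in the frame of bin_floor between -0.095 and 0.095 m and y of vial2_center in the frame of bin_floor between -0.09 and 0.09 m and z of vial2_center in the frame of bin_floor between 0 and 0.06 m and x of tray_floor in the frame of stand_seat between -0.03 and 0.015 m and y of tray_floor in the frame of stand_seat between -0.012 and 0.012 m and z of tray_floor in the frame of stand_seat between 0 and 0.01 m and angle between tray_floor's own z axis and vertical below 0.07 rad and angle between the x axis of tray_floor and the x axis of stand_seat, either way round below 0.15 rad and x of gate_hinge in the frame of stand_seat above 0.03 m and contact force between the fingers and tray below 0.3 N and linear speed of each of tray, vial0, vial1, vial2 below 0.03 m/s); the robot touches nothing.
It fails at once if a vial left the tray over the side or tail walls ((x of vial0_center in the frame of tray_floor between -0.2 and 0.06 m and z of vial0_center in the frame of tray_floor between 0.055 and 0.2 m) or (x of vial1_center in the frame of tray_floor between -0.2 and 0.06 m and z of vial1_center in the frame of tray_floor between 0.055 and 0.2 m) or (x of vial2_center in the frame of tray_floor between -0.2 and 0.06 m and z of vial2_center in the frame of tray_floor between 0.055 and 0.2 m)).
It fails at once if a bystander was moved more than 30 mm (distance of any of dish, bottle, jar from where it was at the start of the episode above 0.03 m).
It also fails if it takes over 67 s, if anything falls off the work surface, if the arm or the gripper's body presses on something with over 40 N, if the wrist force passes 120 N, or if a joint passes its speed limit or range.

## Working session

There is one attempt and no reset: what is moved stays moved. The work goes in short steps, Python scripts to look and compute and a shell command to move; the robot and the scene stay as the last step left them, time stands still between calls to the robot, and variables do not carry over. Pictures are saved under pics/ and viewed, at most 10 in all, crops included, and the job is handed in when it is done.

```bash
ls; mkdir -p pics; python3 - <<'E'
from rig import r
import cv2,json
for n in("top","scene"):
    cv2.imwrite(f"pics/{n}0.png",r.grab_frame(n)[:,:,::-1])
for n in("top","scene","wrist"):print(n,r.camera_info(n))
print(r.sense())
E
```

```text
pics
top {'K': array([[403.96009199,   0.        , 279.99504508],
       [  0.        , 403.96009199, 201.77765822],
       [  0.        ,   0.        ,   1.        ]]), 'rvec': array([ 2.10803523, -2.14789413,  0.22296054]), 'tvec': array([  3.20776951, 439.88527798, 968.95816669])}
scene {'K': array([[395.85398822,   0.        , 279.31309009],
       [  0.        , 395.85398822, 208.26961134],
       [  0.        ,   0.        ,   1.        ]]), 'rvec': array([ 1.93383365,  1.66877734, -0.61062437]), 'tvec': array([ -58.49009078, -259.87622195, 1397.3481408 ])}
wrist {'K': array([[332.36695219,   0.        , 273.31817708],
       [  0.        , 332.36695219, 212.03496494],
       [  0.        ,   0.        ,   1.        ]]), 'mount': array([[-4.24435762e-04, -9.54810238e-01, -2.97215795e-01,
         7.58886388e+01],
       [ 9.99999812e-01, -5.36903797e-04,  2.96772788e-04,
         1.26801988e+00],
       [-4.42937985e-04, -2.97215613e-01,  9.54810287e-01,
        -1.42173308e+02],
       [ 0.00000000e+00,  0.00000000e+00,  0.00000000e+00,
         1.00000000e+00]])}
{'clock': 0.1, 'qpos': array([ 1.18962676e+00,  3.53580900e-01,  1.63406018e+00,  1.57361983e-05,
        1.15518015e+00, -2.42410439e-03]), 'qvel': array([ 1.50452971e-03, -1.27301453e-03, -1.71415955e-03,  7.46188864e-05,
        1.93648147e-03, -6.27779866e-04]), 'joint_efforts': array([ 5.11585258e-04, -6.06356835e+01, -3.42820680e+01,  8.13450129e-05,
        3.80506448e-03,  1.08873098e-05]), 'eef_pos': array([230.94975194, 580.31123327, 230.63531021]), 'tcp_rot': array([-3.14036411e+00, -1.73668766e-05,  2.76284082e+00]), 'contact_force': array([-0.62651159,  0.80221629, -0.4705786 ]), 'wrist_torque': array([ 0.03475457, -0.06255236,  0.0116524 ]), 'grasp_force': 0.0, 'opening': 1.0004561289942073}
```

View pics/top0.png

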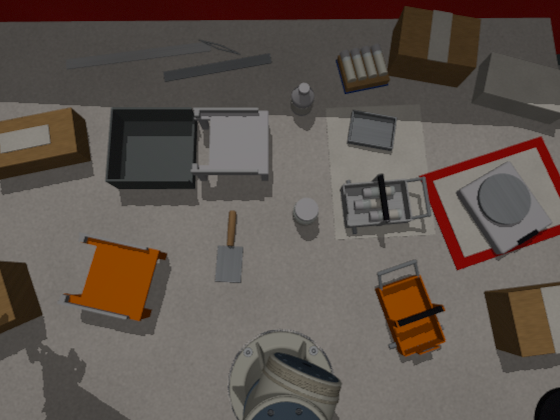

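View pics/scene0.png

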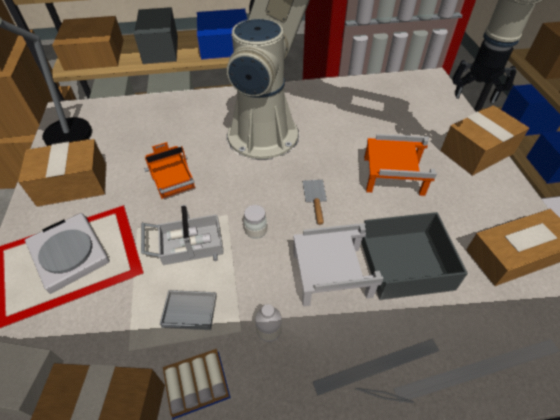

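Top view: candidates for the tray are the bare tray with black handle (385,203), the orange look-alike (410,315), and the plain dish (372,131). The bare one fits: its tail bar is right, at (425,195), and its gate left, at (345,205). The white stand is at (237,142) with the bin on its left at (153,148); the orange stand at (120,280) is not meant. The jar is at (306,211) and the bottle at (303,97).

```bash
cat > h.py <<'E'
import numpy as np,cv2
from rig import r
from scipy.spatial.transform import Rotation as R
def cam(n,s=None):
    c=r.camera_info(n);K=c["K"]
    if n!="wrist":
        Rm=cv2.Rodrigues(c["rvec"])[0];return K,Rm,c["tvec"]
    s=s or r.sense();M=np.array(c["mount"]);T=np.eye(4);T[:3,:3]=R.from_euler("xyz",s["tcp_rot"]).as_matrix();T[:3,3]=s["eef_pos"]
    E=np.linalg.inv(T@M);return K,E[:3,:3],E[:3,3]
def px2w(c,u,v,z):
    K,Rm,t=c;d=Rm.T@np.linalg.inv(K)@[u,v,1];o=-Rm.T@t;return o+d*(z-o[2])/d[2]
def w2px(c,p):
    K,Rm,t=c;q=K@(Rm@np.asarray(p,float)+t);return q[:2]/q[2]
def delta(pos,rpy):
    """shift(/200) and turn(/pi) in tool axes from the current measured pose"""
    s=r.sense();A=R.from_euler("xyz",s["tcp_rot"]);B=R.from_euler("xyz",rpy)
    return np.round(A.inv().apply(np.array(pos)-s["eef_pos"])/200,4),np.round((A.inv()*B).as_rotvec()/np.pi,4)
E
python3 - <<'E'
import cv2
a=cv2.imread("pics/top0.png")
cv2.imwrite("pics/c1.png",cv2.resize(a[165:245,330:440],None,fx=7,fy=7,interpolation=cv2.INTER_CUBIC))
cv2.imwrite("pics/c2.png",cv2.resize(a[95:200,100:280],None,fx=4.4,fy=4.4,interpolation=cv2.INTER_CUBIC))
E
```

```text
(no output)
```

View pics/c1.png

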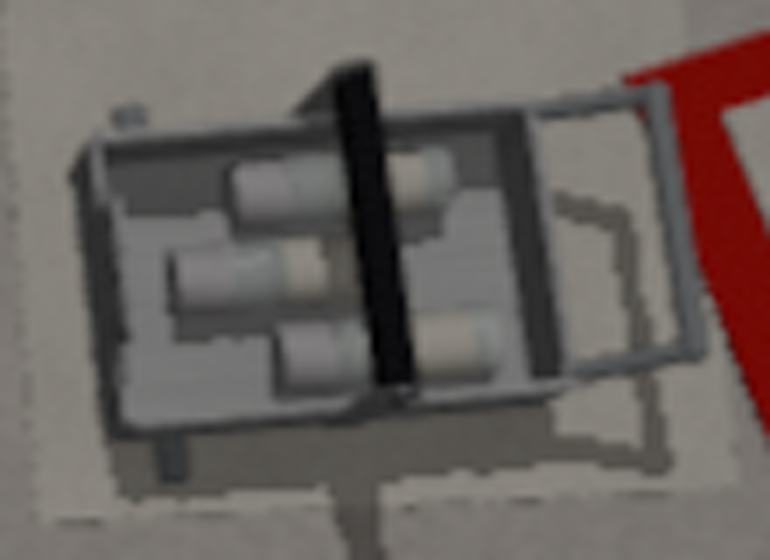

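View pics/c2.png

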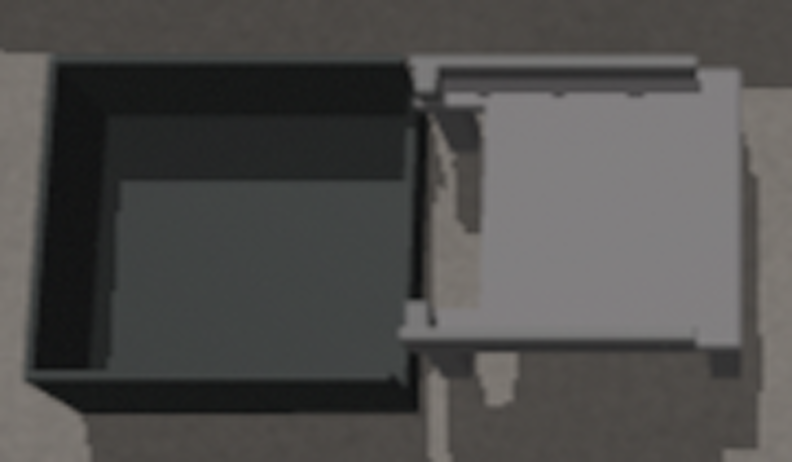

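Close crop: bare tray with three vials and shut gate on its left; handle runs from (357,68) to (393,388), tail bar from (657,88) to (692,355). Second crop: stand deck back edge at (740,70)-(740,346), front edge x≈482, stops at (420,75) and (415,315), bin in front on the left.

```bash
python3 - <<'E'
from h import *
np.set_printoptions(suppress=True,precision=1)
c=cam("top")
f=lambda x,y,z:px2w(c,330+x/7-.5+.07,165+y/7-.43,z)
g=lambda x,y,z:px2w(c,100+x/4.4-.4,95+y/4.4-.4,z)
h1,h2=f(357,68,102),f(393,388,102);t1,t2=f(657,88,68),f(692,355,68)
print("handle",h1,h2,np.linalg.norm(h1-h2),(h1+h2)/2)
print("tail",t1,t2,np.linalg.norm(t1-t2),(t1+t2)/2, np.linalg.norm(((h1+h2)-(t1+t2))[:2]/2))
d=((h1+h2)-(t1+t2))/2;print("yaw",np.arctan2(d[1],d[0]), "perp", np.arctan2(-(h1-h2)[0],(h1-h2)[1]),np.arctan2(-(t1-t2)[0],(t1-t2)[1]))
B1,B2=g(740,70,80),g(740,346,80);F1,F2=g(482,95,80),g(482,312,80)
print("stand back",B1,B2,"front",F1,F2, "len",np.linalg.norm((B1+B2-F1-F2)/2))
print("cheeks z98", g(697,60,98),g(410,60,98), g(695,335,98), g(403,335,98))
print("bin top corners", g(50,60,85),g(28,375,85),"front", g(412,62,42),g(415,408,0))
for n,u,v,z in(("jar",306,210,80),("bottle",304,89,110)):print(n,px2w(c,u,v,z))
E
```

```text
handle [ 491.2 -246.   102. ] [ 380.5 -250.6  102. ] 110.71797674041306 [ 435.9 -248.3  102. ]
tail [ 491.  -361.8   68. ] [ 395.1 -365.5   68. ] 95.97379958569485 [ 443.1 -363.7   68. ] 115.56424584675294
yaw 1.6332893562443225 perp -1.5293892059028802 -1.5313848953101548
stand back [667.2  21.7  80. ] [504.   24.1  80. ] front [654.  168.8  80. ] [525.9 167.1  80. ] len 145.09923152635707
cheeks z98 [665.6  45.6  98. ] [667.8 206.4  98. ] [505.8  48.3  98. ] [508.3 206.8  98. ]
bin top corners [676.3 412.3  85. ] [492.6 413.4  85. ] front [691.6 216.7  42. ] [490.6 218.9   0. ]
jar [411.4 -66.4  80. ]
bottle [709.4 -68.8 110. ]
```

```bash
python3 -m inch '[[[-0.62,-0.867,0,0,0,0],[-0.62,-0.867,0,0,0,0],[-0.62,-0.867,0,0,0,0],[-0.62,-0.867,0,0,0,0],[-0.62,-0.867,0,0,0,0],[-0.62,-0.867,0,0,0,0]]]' 1
python3 -m inch '[[[-0.62,-0.867,0,0,0,0],[-0.62,-0.867,0,0,0,0],[-0.62,-0.867,0,0,0,0],[-0.62,-0.867,0,0,0,0],[-0.62,-0.867,0,0,0,0],[-0.62,-0.867,0,0,0,0]]]' 
python3 -m inch '[[[-0.62,-0.867,0,0,0,0],[-0.62,-0.867,0,0,0,0],[-0.62,-0.867,0,0,0,0],[-0.62,-0.867,0,0,0,0],[-0.62,-0.867,0,0,0,0],[-0.62,-0.867,0,0,0,0]]]' 
python3 -m inch '[[[-0.62,-0.867,0,0,0,-0.135],[-0.62,-0.867,0,0,0,-0.135],[-0.62,-0.867,0,0,0,-0.135],[-0.62,-0.867,0,0,0,-0.135],[-0.62,-0.867,0,0,0,-0.135],[-0.62,-0.867,0,0,0,-0.135],[-0.62,-0.867,0,0,0,-0.135],[-0.62,-0.867,0,0,0,-0.135]]]' 
python3 - <<'E'
from h import *
s=r.sense();im=r.grab_frame("wrist");cv2.imwrite("pics/w1.png",im[:,:,::-1])
c=cam("wrist",s)
print(s["eef_pos"],s["tcp_rot"],s["qpos"],"pred handle",w2px(c,(436,-248.3,102)),"tail",w2px(c,(443,-363.7,70)))
E
```

```text
clock: 0.6
eef_pos: [282.0, 367.9, 230.6]
tcp_rot: [-3.138, 0.0, 2.761]
contact_force: [-0.5, -0.3, -0.6]
opening: 0.998
grasp_force: 0.0
clock: 1.1
eef_pos: [333.6, 161.7, 231.1]
tcp_rot: [-3.14, 0.001, 2.759]
contact_force: [-0.1, 1.4, 0.5]
opening: 1.0
grasp_force: 0.0
clock: 1.6
eef_pos: [385.8, -45.4, 231.6]
tcp_rot: [-3.14, 0.002, 2.758]
contact_force: [-0.2, 0.5, -0.7]
opening: 0.998
grasp_force: 0.0
clock: 2.27
eef_pos: [435.5, -247.7, 230.7]
tcp_rot: [3.141, -0.001, -3.098]
contact_force: [0.1, 1.0, -0.1]
opening: 1.002
grasp_force: 0.0
[ 435.53887156 -247.66096687  230.67835521] [ 3.14070539e+00 -9.00956833e-04 -3.09846220e+00] [-5.20212604e-01  1.60666150e-01  1.89319266e+00  3.03598559e-04
  1.08896942e+00 -2.13427984e+00] pred handle [270.96263656 202.50234432] tail [148.05721358 195.5086634 ]
```

View pics/w1.png

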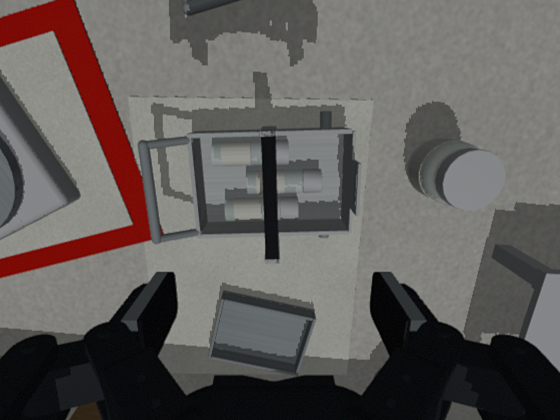

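The wrist view shows the handle from (269,130) to (272,262), lined up between the fingers, tail bar left at (152,192), all within a few mm of prediction. Down and grip.

```bash
python3 - <<'E'
from h import *
c=cam("wrist")
a,b=px2w(c,269,131,102),px2w(c,272,261,102);print(a,b,(a+b)/2)
E
python3 -m inch '[[[0,0,0.15,0,0,0],[0,0,0.3,0,0,0],[0,0,0.45,0,0,0],[0,0,0.6,0,0,0],[0,0,0.7,0,0,0],[0,0,0.775,0,0,0],[0,0,0.775,0,0,0]]]' 
python3 -m inch '[[[0,0,0,0,0,0],[0,0,0,0,0,0],[0,0,0,0,0,0],[0,0,0,0,0,0],[0,0,0,0,0,0],[0,0,0,0,0,0],[0,0,0,0,0,0],[0,0,0,0,0,0]]]' -1 60
python3 -m inch '[[[0,0,0,0,0,0],[0,0,0,0,0,0],[0,0,0,0,0,0],[0,0,-0.02,0,0,0],[0,0,-0.05,0,0,0],[0,0,-0.1,0,0,0],[0,0,-0.15,0,0,0],[0,0,-0.2,0,0,0]]]'
```

```text
[ 376.8503861  -251.24888892  102.        ] [ 489.8293053  -244.03625389  102.        ] [ 433.3398457  -247.64257141  102.        ]
clock: 2.9
eef_pos: [433.5, -244.4, 73.7]
tcp_rot: [3.138, -0.005, -3.095]
contact_force: [-0.5, 0.4, -0.2]
opening: 0.994
grasp_force: 0.0
clock: 3.57
eef_pos: [436.1, -247.7, 77.2]
tcp_rot: [-3.14, 0.001, -3.096]
contact_force: [-0.3, -1.0, 7.5]
opening: 0.126
grasp_force: 59.0
clock: 4.23
eef_pos: [435.3, -247.1, 117.3]
tcp_rot: [3.141, -0.0, -3.096]
contact_force: [0.0, 0.1, -7.8]
opening: 0.124
grasp_force: 58.9
```

```bash
python3 -m inch '[[[0,0,-0.08,0,0,0],[0,0,-0.17,0,0,0],[0,0,-0.27,0,0,0],[0,0,-0.37,0,0,0],[0,0,-0.46,0,0,0],[0,0,-0.53,0,0,0],[0,0,-0.565,0,0,0],[0,0,-0.565,0,0,0]]]'
python3 -m inch '[[[-0.017,0.036,0,0,0,0],[-0.05,0.107,0,0,0,0],[-0.101,0.214,0,0,0,0],[-0.16,0.339,0,0,0,0],[-0.223,0.473,0,0,0,0],[-0.286,0.607,0,0,0,0],[-0.353,0.749,0,0,0,0],[-0.42,0.892,0,0,0,0]]]'
python3 -m inch '[[[-0.067,0.143,0,0,0,0.002],[-0.134,0.285,0,0,0,0.005],[-0.197,0.419,0,0,0,0.008],[-0.26,0.553,0,0,0,0.011],[-0.319,0.678,0,0,0,0.014],[-0.37,0.785,0,0,0,0.017],[-0.403,0.856,0,0,0,0.019],[-0.42,0.892,0,0,0,0.019]]]'
python3 -m inch '[[[0,0,0,0,0,0],[0,0,0,0,0,0],[0,0,0,0,0,0]]]'
python3 - <<'E'
from h import *
s=r.sense();im=r.grab_frame("wrist");im2=r.grab_frame("top")
a=np.vstack([cv2.resize(im,(560,420))[:400],]);b=cv2.resize(im2[80:220,90:330],None,fx=3.3,fy=3.3,interpolation=cv2.INTER_CUBIC)
cv2.imwrite("pics/w2.png",im[:,:,::-1]);cv2.imwrite("pics/t2.png",b[:,:,::-1])
c=cam("wrist",s);f=lambda d,y,z:w2px(c,np.array([587.1,122.9,z])+R.from_euler("z",1.556).apply([d,y,0])).round()
print(s["eef_pos"],s["tcp_rot"],s["contact_force"],s["qpos"]);print("deck corners",f(-100,82,80),f(-100,-82,80),"stop inner",f(70,76,98),f(70,-76,98))
E
```

```text
clock: 4.9
eef_pos: [436.2, -247.6, 231.4]
tcp_rot: [-3.14, 0.003, -3.096]
contact_force: [1.2, -0.4, -6.9]
opening: 0.126
grasp_force: 58.9
clock: 5.57
eef_pos: [510.7, -63.1, 227.9]
tcp_rot: [3.141, -0.002, -3.097]
contact_force: [0.1, -0.4, -6.9]
opening: 0.124
grasp_force: 58.9
clock: 6.23
eef_pos: [586.8, 119.5, 227.6]
tcp_rot: [3.141, -0.002, 3.128]
contact_force: [-1.0, -1.1, -7.1]
opening: 0.13
grasp_force: 58.9
clock: 6.48
eef_pos: [586.3, 116.0, 228.7]
tcp_rot: [-3.141, -0.002, 3.127]
contact_force: [-0.3, -0.6, -7.1]
opening: 0.125
grasp_force: 58.9
[586.29962978 115.97657561 228.65016166] [-3.14081615e+00 -1.52505310e-03  3.12696961e+00] [-0.34311693 -0.55069897 -7.09749128] [ 1.93035570e-01  3.14227843e-01  1.69529894e+00 -4.91612884e-04
  1.13371830e+00 -1.36292984e+00]
deck corners [160. 101.] [177. 278.] stop inner [370. 109.] [356. 282.]
```

View pics/w2.png

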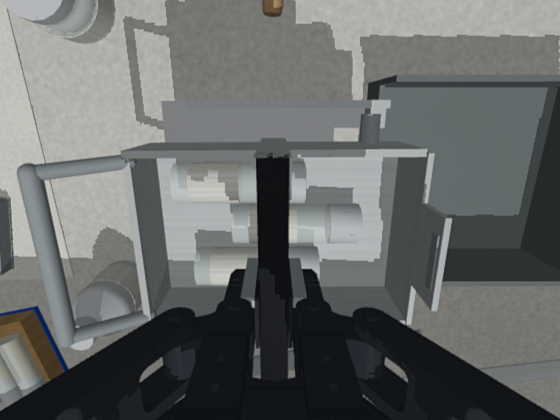

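Wrist view: stand deck corner seen at (163,101) against predicted (160,101), tray level with vials inside, pin at (372,112-140) just short of the stop at (385,105). Check the lateral offset from pin tip, then lower.

```bash
python3 - <<'E'
from h import *
c=cam("wrist");z0=r.sense()["eef_pos"][2]-76
im=cv2.imread("pics/w2.png");g=cv2.cvtColor(im,6)
print(g[98:150,372])
for u,v in((372,110),(372,113)):print(px2w(c,u,v,z0+8))
print(px2w(c,28,165,z0+65),px2w(c,72,343,z0+65))
print("deck/cheek side edge",px2w(c,165,101,80),px2w(c,300,101,98),px2w(c,163,150,80))
print(delta((587,117,157.5),(np.pi,0,3.127)))
E
```

```text
[ 41  93 156 181 179 178 178 177 176 178 179 178 177 177 178 162 134 118
  94  92  93  92  94  94  92  93  93  93  92  92  93  92  93  92  93  91
  92  92  93  93  92  93  93  93  93  89  87  85  85  82  86 147]
[513.00373719 177.84439049 161.13101276]
[514.74463545 177.97030284 161.13101276]
[534.37847556   4.38831723 218.13101276] [632.60713288   5.52274561 218.13101276]
deck/cheek side edge [503.78545106  28.26655659  80.        ] [505.90635828 139.12277582  98.        ] [544.01802397  21.99673922  80.        ]
(array([-0.0018,  0.006 ,  0.3582]), array([-0.0001, -0.0002, -0.0002]))
```

```bash
python3 -m inch '[[[0,0,0.03,0,0,0],[0,0,0.08,0,0,0],[0,0,0.14,0,0,0],[0,0,0.2,0,0,0],[0,0,0.25,0,0,0],[0,0,0.29,0,0,0],[0,0,0.32,0,0,0],[0,0,0.335,0,0,0]]]'
python3 -m inch '[[[0,0,0.008,0,0,0],[0,0,0.014,0,0,0],[0,0,0.018,0,0,0],[0,0,0.022,0,0,0],[0,0,0.022,0,0,0],[0,0,0.022,0,0,0]]]'
```

```text
clock: 7.25
eef_pos: [586.7, 116.8, 160.9]
tcp_rot: [-3.141, -0.002, 3.127]
contact_force: [-0.9, -0.7, -7.6]
opening: 0.131
grasp_force: 58.9
clock: 7.75
eef_pos: [587.3, 116.9, 158.2]
tcp_rot: [3.142, 0.0, 3.127]
contact_force: [-0.2, 0.6, -7.1]
opening: 0.127
grasp_force: 58.9
```

```bash
python3 -m inch '[[[0,0,0.004,0,0,0],[0,0,0.008,0,0,0],[0,0,0.01,0,0,0],[0,0,0.01,0,0,0]]]'
python3 -m inch '[[[0,0,0.003,0,0,0],[0,0,0.006,0,0,0],[0,0,0.006,0,0,0]]]'
```

```text
clock: 8.08
eef_pos: [587.4, 117.0, 157.3]
tcp_rot: [3.141, 0.001, 3.127]
contact_force: [-4.3, -0.5, 4.7]
opening: 0.126
grasp_force: 60.7
clock: 8.33
eef_pos: [587.4, 117.0, 157.2]
tcp_rot: [3.141, 0.001, 3.127]
contact_force: [-9.0, -1.8, 15.3]
opening: 0.127
grasp_force: 62.2
```

```bash
python3 -m inch '[[[0,0,-0.005,0,0,0],[0,0,-0.01,0,0,0],[0,0,-0.01,0,0,0],[0,0,-0.01,0,0,0],[0,0,-0.01,0,0,0],[0,0,-0.01,0,0,0],[0,0,-0.01,0,0,0],[0,0,-0.01,0,0,0]]]' 1
python3 -m inch '[[[0,0,-0.08,0,0,0],[0,0,-0.2,0,0,0],[0,0,-0.35,0,0,0],[0,0,-0.45,0,0,0],[0,0,-0.5,0,0,0],[0,0,-0.5,0,0,0]]]'
python3 -m inch '[[[0,0.05,0,0,0,0],[0,0.15,0,0,0,0],[0,0.22,0,0,0,0],[0,0.26,0,0,0,0],[0,0.26,0,0,0,0],[0,0.26,0,0,0,0]]]' -1 30
python3 - <<'E'
from h import *
s=r.sense();im=r.grab_frame("wrist");cv2.imwrite("pics/w3.png",im[:,:,::-1])
c=cam("wrist",s);f=lambda d,y,z:w2px(c,np.array([587,117,80+z])+R.from_euler("z",1.556).apply([d,y,0])).round()
print(s["eef_pos"],s["tcp_rot"],s["opening"]);print("tab top corners",f(82,25,72),f(82,-25,72),"tail",f(-115,46,65),f(-115,-46,65),"handle",f(0,54,102))
E
```

```text
clock: 9.0
eef_pos: [587.1, 116.9, 156.6]
tcp_rot: [-3.142, -0.0, 3.127]
contact_force: [0.4, -0.4, 0.2]
opening: 1.001
grasp_force: 0.0
clock: 9.5
eef_pos: [588.4, 117.1, 259.0]
tcp_rot: [3.141, 0.004, 3.127]
contact_force: [0.0, 0.0, 1.3]
opening: 0.998
grasp_force: 0.0
clock: 10.0
eef_pos: [587.5, 169.3, 255.8]
tcp_rot: [-3.141, -0.001, 3.129]
contact_force: [0.5, 0.2, -0.6]
opening: 0.145
grasp_force: 0.0
[587.45430945 169.27834944 255.75115947] [-3.14085859e+00 -1.34538604e-03  3.12863806e+00] 0.14501046981352828
tab top corners [311. 179.] [309. 241.] tail [ 50. 150.] [ 72. 261.] handle [190. 144.]
```

View pics/w3.png

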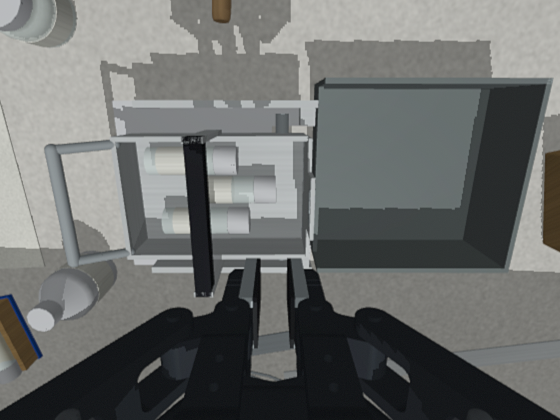

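The wrist view shows the tray seated in the stand (pin at (282,122) by the stop, tab at (310,180-240), tail bar (52,148)-(75,262) as predicted), vials inside. Lower the shut fingers inside the gate.

```bash
python3 -m inch '[[[0,0,0.1,0,0,0],[0,0,0.25,0,0,0],[0,0,0.4,0,0,0],[0,0,0.52,0,0,0],[0,0,0.58,0,0,0],[0,0,0.595,0,0,0],[0,0,0.595,0,0,0]]]'
python3 -m inch '[[[0,0.03,0,0,0,0],[0,0.06,0,0,0,0],[0,0.09,0.005,0,0,0],[0,0.12,0.01,0,0,0],[0,0.15,0.02,0,0,0],[0,0.18,0.03,0,0,0],[0,0.21,0.045,0,0,0],[0,0.21,0.045,0,0,0]]]'
```

```text
clock: 10.63
eef_pos: [587.8, 168.4, 137.4]
tcp_rot: [-3.141, -0.001, 3.127]
contact_force: [0.4, 0.7, 0.9]
opening: 0.001
grasp_force: 0.0
clock: 11.3
eef_pos: [588.2, 212.1, 128.0]
tcp_rot: [3.141, -0.0, 3.128]
contact_force: [-0.8, -0.5, -0.7]
opening: 0.004
grasp_force: 0.0
```

```bash
python3 -m inch '[[[0,0.04,0.02,0,0,0],[0,0.075,0.05,0,0,0],[0,0.105,0.09,0,0,0],[0,0.125,0.13,0,0,0],[0,0.14,0.17,0,0,0],[0,0.145,0.2,0,0,0],[0,0.145,0.21,0,0,0],[0,0.145,0.21,0,0,0]]]'
python3 -m inch '[[[0,0,0.006,0,0,0],[0,0,0.012,0,0,0],[0,0,0.018,0,0,0],[0,0,0.02,0,0,0],[0,0,0.02,0,0,0]]]'
```

```text
clock: 11.97
eef_pos: [588.3, 239.6, 85.6]
tcp_rot: [-3.141, -0.002, 3.127]
contact_force: [-0.5, -0.6, -0.4]
opening: 0.004
grasp_force: 0.0
clock: 12.38
eef_pos: [588.9, 239.7, 82.8]
tcp_rot: [-3.142, 0.0, 3.127]
contact_force: [-0.2, 0.0, 0.5]
opening: 0.002
grasp_force: 0.6
```

```bash
python3 -m inch '[[[0,0,0.005,0,0,0],[0,0,0.008,0,0,0],[0,0,0.008,0,0,0]]]'
python3 -m inch '[[[0,0,-0.1,0,0,0],[0,0,-0.25,0,0,0],[0,0,-0.42,0,0,0],[0,0,-0.59,0,0,0],[0,0,-0.72,0,0,0],[0,0,-0.78,0,0,0],[0,0,-0.8,0,0,0],[0,0,-0.8,0,0,0]]]'
python3 -m inch '[[[0,-0.15,0,0,0,0],[0,-0.35,0,0,0,0],[0,-0.55,0,0,0,0],[0,-0.7,0,0,0,0],[0,-0.78,0,0,0,0],[0,-0.8,0,0,0,0],[0,-0.8,0,0,0,0],[0,-0.8,0,0,0,0]]]' 1
python3 - <<'E'
from h import *
s=r.sense();im=r.grab_frame("wrist");cv2.imwrite("pics/w4.png",im[:,:,::-1])
c=cam("wrist",s);f=lambda d,y,z:w2px(c,np.array([587,117,80+z])+R.from_euler("z",1.556).apply([d,y,0])).round()
print(s["eef_pos"],s["tcp_rot"],s["opening"]);print("gate tab corners",f(152,25,2),f(152,-25,2),"tail",f(-115,46,65),f(-115,-46,65),"handle",f(0,54,102))
E
```

```text
clock: 12.63
eef_pos: [589.1, 239.8, 81.4]
tcp_rot: [3.142, 0.0, 3.127]
contact_force: [-1.7, -1.2, 6.7]
opening: 0.002
grasp_force: 2.9
clock: 13.3
eef_pos: [589.1, 239.9, 241.2]
tcp_rot: [3.141, 0.001, 3.127]
contact_force: [-0.1, -0.8, -0.9]
opening: 0.002
grasp_force: 0.0
clock: 13.97
eef_pos: [586.1, 80.3, 239.7]
tcp_rot: [3.141, -0.002, 3.127]
contact_force: [-0.7, 0.4, 0.9]
opening: 1.0
grasp_force: 0.0
[586.08078353  80.27468629 239.68987404] [ 3.14144925e+00 -2.04820522e-03  3.12676056e+00] 0.9999417983734652
gate tab corners [480. 167.] [470. 220.] tail [161. 153.] [173. 271.] handle [333. 147.]
```

View pics/w4.png

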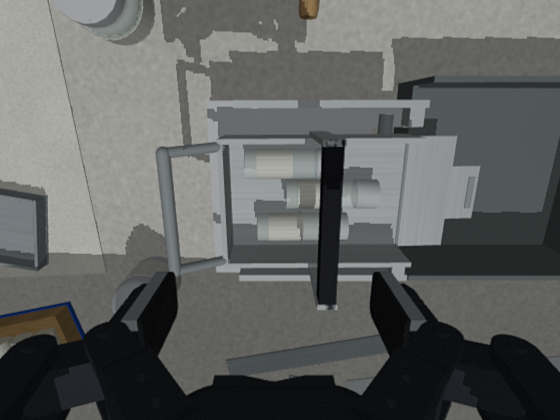

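Gate lies flat over the bin wall (tab corners at (479,168), (472,220) as predicted for 1.57), vials inside, tail bar (162,153)-(173,270) where predicted. Now the tail bar.

```bash
python3 -m inch '[[[0,-0.12,0,0,0,0],[0,-0.25,0,0,0,0],[0,-0.36,0,0,0,0],[0,-0.391,0,0,0,0],[0,-0.391,0,0,0,0],[0,-0.391,0,0,0,0]]]'
python3 -m inch '[[[0,0,0.1,0,0,0],[0,0,0.22,0,0,0],[0,0,0.34,0,0,0],[0,0,0.44,0,0,0],[0,0,0.51,0,0,0],[0,0,0.54,0,0,0],[0,0,0.543,0,0,0],[0,0,0.543,0,0,0]]]'
python3 -m inch '[[[0,0,0,0,0,0],[0,0,0,0,0,0],[0,0,0,0,0,0],[0,0,0,0,0,0],[0,0,0,0,0,0],[0,0,0,0,0,0],[0,0,0,0,0,0],[0,0,0,0,0,0]]]' -1 30
python3 -m inch '[[[0,0,0,0,0,0],[0,0,0,0,0,0],[0,0,0,0,0,0]]]'
```

```text
clock: 14.52
eef_pos: [585.5, 2.8, 240.8]
tcp_rot: [3.141, -0.0, 3.127]
contact_force: [0.5, -0.7, -0.5]
opening: 1.0
grasp_force: 0.0
clock: 15.18
eef_pos: [585.7, 2.6, 132.7]
tcp_rot: [3.141, 0.0, 3.128]
contact_force: [-0.8, -0.0, 0.2]
opening: 0.997
grasp_force: 0.0
clock: 15.85
eef_pos: [585.6, 1.7, 132.8]
tcp_rot: [3.142, 0.0, 3.127]
contact_force: [-1.9, -0.5, 3.9]
opening: 0.097
grasp_force: 29.3
clock: 16.1
eef_pos: [585.6, 1.7, 132.8]
tcp_rot: [3.142, 0.0, 3.127]
contact_force: [-1.2, -0.2, 5.3]
opening: 0.104
grasp_force: 29.5
```

Gripped on the 10 mm bar (opening ≈ 0.1 of 85 mm). Tip the tray about its pins.

```bash
python3 -m inch '[[[0,0.013,-0.038,0,0,0],[0,0.029,-0.075,0,0,0],[0,0.046,-0.112,0,0,0],[0,0.0645,-0.1475,0,0,0],[0,0.085,-0.182,0,0,0],[0,0.106,-0.2165,0,0,0],[0,0.129,-0.249,0,0,0],[0,0.1535,-0.2815,0,0,0]]]'
python3 -m inch '[[[0,0.0265,-0.0305,0,0,0],[0,0.053,-0.0605,0,0,0],[0,0.0815,-0.0885,0,0,0],[0,0.111,-0.1165,0,0,0],[0,0.1425,-0.1425,0,0,0],[0,0.174,-0.167,0,0,0],[0,0.174,-0.167,0,0,0],[0,0.174,-0.167,0,0,0]]]'
python3 - <<'E'
from h import *
b=r.grab_frame("top")[80:220,90:330]
cv2.imwrite("pics/t5.png",cv2.resize(b,None,fx=3.3,fy=3.3,interpolation=cv2.INTER_CUBIC)[:,:,::-1])
E
```

```text
clock: 16.77
eef_pos: [585.9, 33.0, 189.5]
tcp_rot: [3.142, 0.0, 3.127]
contact_force: [-0.7, 1.4, -4.6]
opening: 0.098
grasp_force: 29.2
clock: 17.43
eef_pos: [586.8, 67.4, 222.7]
tcp_rot: [-3.141, 0.001, 3.128]
contact_force: [-0.5, -3.6, 1.2]
opening: 0.103
grasp_force: 29.6
```

View pics/t5.png

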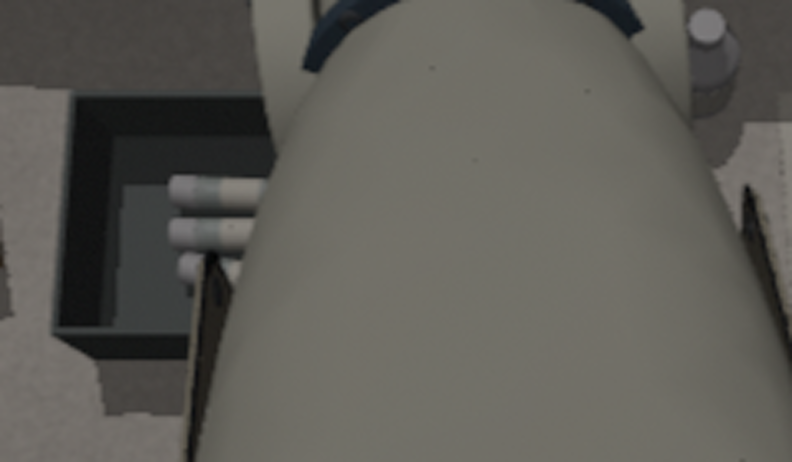

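Three vials are seen sliding at (170-260, 190/235/268), already over the bin. Let them settle, then check numerically.

```bash
python3 -m inch '[[[0,0,0,0,0,0],[0,0,0,0,0,0],[0,0,0,0,0,0],[0,0,0,0,0,0],[0,0,0,0,0,0],[0,0,0,0,0,0],[0,0,0,0,0,0],[0,0,0,0,0,0]]]'
python3 - <<'E'
from h import *
for k in range(2):
  for n in("scene","top"):
    im=r.grab_frame(n);cv2.imwrite(f"pics/{n}6.png",im[:,:,::-1]);c=cam(n)
    q=np.array([w2px(c,p) for p in((680,222,10),(680,405,10),(497,405,10),(497,222,10))]).astype(np.int32)
    m=np.zeros(im.shape[:2],np.uint8);cv2.fillPoly(m,[q],255)
    b=((im.min(2)>105)&(m>0)).astype(np.uint8)
    N,_,st,ce=cv2.connectedComponentsWithStats(b)
    for i in range(1,N):
        if st[i,4]>25: print(n,st[i],ce[i].round(),px2w(c,*ce[i],20).round())
E
```

```text
clock: 18.15
eef_pos: [586.4, 67.2, 222.1]
tcp_rot: [-3.142, -0.0, 3.127]
contact_force: [-0.1, -2.3, 0.8]
opening: 0.102
grasp_force: 29.6
scene [363 239  26  46 472] [377. 262.] [578. 233.  20.]
scene [384 240  31  11 288] [399. 245.] [536. 308.  20.]
scene [392 254  38  24 611] [410. 266.] [603. 314.  20.]
top [142 134  28   6 105] [156. 136.] [625. 316.  20.]
top [142 147   8   5  32] [145. 149.] [592. 344.  20.]
top [151 147  16   5  60] [160. 149.] [591. 306.  20.]
top [143 163   7   5  26] [146. 165.] [548. 340.  20.]
scene [363 239  26  46 472] [377. 262.] [578. 233.  20.]
scene [384 240  31  11 289] [399. 245.] [536. 308.  20.]
scene [392 255  38  23 610] [410. 266.] [603. 314.  20.]
top [142 134  28   6 104] [156. 136.] [625. 316.  20.]
top [142 147  25   5  93] [155. 149.] [591. 319.  20.]
top [143 163   7   6  28] [146. 165.] [547. 340.  20.]
```

All three vials are at rest in the bin (x≈547, 591, 625, y≈310). Lower the tail along the same arc.

```bash
python3 -m inch '[[[0,-0.031,0.0245,0,0,0],[0,-0.063,0.0505,0,0,0],[0,-0.0925,0.0785,0,0,0],[0,-0.121,0.1065,0,0,0],[0,-0.1475,0.1365,0,0,0],[0,-0.174,0.167,0,0,0]]]'
python3 -m inch '[[[0,-0.0245,0.0325,0,0,0],[0,-0.0475,0.065,0,0,0],[0,-0.0685,0.0995,0,0,0],[0,-0.089,0.134,0,0,0],[0,-0.1075,0.1695,0,0,0],[0,-0.1245,0.2065,0,0,0],[0,-0.1405,0.2435,0,0,0],[0,-0.1535,0.2755,0,0,0]]]'
python3 -m inch '[[[0,0,0.003,0,0,0],[0,0,0.005,0,0,0],[0,0,0.006,0,0,0],[0,0,0.006,0,0,0]]]'
```

```text
clock: 18.85
eef_pos: [585.7, 31.7, 187.9]
tcp_rot: [3.141, -0.0, 3.127]
contact_force: [0.6, -0.2, -1.5]
opening: 0.099
grasp_force: 29.2
clock: 19.52
eef_pos: [585.8, 0.8, 133.8]
tcp_rot: [-3.14, 0.001, 3.128]
contact_force: [-7.0, -9.4, 31.2]
opening: 0.101
grasp_force: 33.2
clock: 19.85
eef_pos: [586.0, 1.0, 133.9]
tcp_rot: [-3.141, 0.001, 3.127]
contact_force: [-5.2, -3.8, 16.7]
opening: 0.097
grasp_force: 31.7
```

```bash
python3 -m inch '[[[0,0,-0.005,0,0,0],[0,0,-0.005,0,0,0],[0,0,-0.005,0,0,0],[0,0,-0.005,0,0,0],[0,0,-0.005,0,0,0],[0,0,-0.005,0,0,0],[0,0,-0.005,0,0,0],[0,0,-0.005,0,0,0]]]' 1
python3 -m inch '[[[0,0,-0.1,0,0,0],[0,0,-0.25,0,0,0],[0,0,-0.4,0,0,0],[0,0,-0.5,0,0,0],[0,0,-0.55,0,0,0],[0,0,-0.55,0,0,0]]]'
python3 -m inch '[[[0,0.15,0,0,0,0],[0,0.35,0,0,0,0],[0,0.55,0,0,0,0],[0,0.7,0,0,0,0],[0,0.75,0,0,0,0],[0,0.75,0,0,0,0],[0,0.75,0,0,0,0]]]'
python3 - <<'E'
from h import *
s=r.sense();im=r.grab_frame("wrist");cv2.imwrite("pics/w7.png",im[:,:,::-1])
c=cam("wrist",s);f=lambda d,y,z:w2px(c,np.array([587,117,80+z])+R.from_euler("z",1.556).apply([d,y,0])).round()
print(s["eef_pos"],s["tcp_rot"]);print("gate tab corners",f(152,25,2),f(152,-25,2),"tail",f(-115,46,65),f(-115,-46,65),"handle",f(0,54,102),f(0,-54,102))
E
```

```text
clock: 20.52
eef_pos: [585.5, 1.8, 133.4]
tcp_rot: [3.142, -0.0, 3.127]
contact_force: [0.2, -0.6, 0.5]
opening: 0.998
grasp_force: 0.0
clock: 21.02
eef_pos: [586.7, 1.7, 245.8]
tcp_rot: [3.142, 0.004, 3.127]
contact_force: [0.3, -0.2, 0.0]
opening: 1.002
grasp_force: 0.0
clock: 21.6
eef_pos: [586.9, 151.4, 242.0]
tcp_rot: [-3.14, -0.002, 3.129]
contact_force: [0.5, -0.6, 0.9]
opening: 0.997
grasp_force: 0.0
[586.93127862 151.41816159 241.98171391] [-3.14045475e+00 -2.07545253e-03  3.12863199e+00]
gate tab corners [401. 168.] [395. 219.] tail [ 63. 153.] [ 84. 269.] handle [214. 147.] [222. 304.]
```

View pics/w7.png

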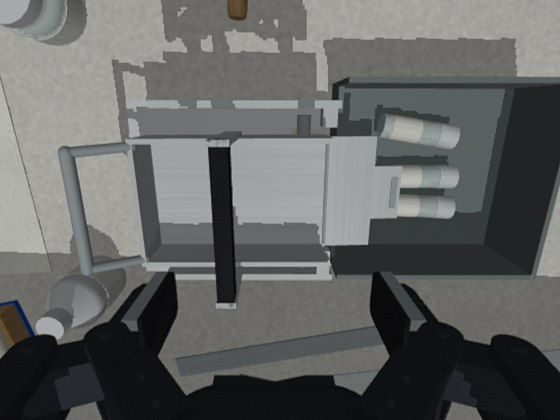

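```bash
python3 -m inch '[[[0,0,-0.05,0,0,0],[0,0,-0.05,0,0,0],[0,0,-0.05,0,0,0],[0,0,-0.05,0,0,0]]]'
python3 - <<'E'
from h import *
s=r.sense();im=r.grab_frame("wrist");c=cam("wrist",s);g=im.max(2)
f=lambda d,y,z:w2px(c,np.array([587,117,80+z])+R.from_euler("z",1.556).apply([d,y,0])).round(1)
print(s["eef_pos"],s["tcp_rot"],s["contact_force"])
for y in(30,0,-20):
    for e in(-6,6):print("handle top edges pred",y,f(e,y,102))
    v=int(f(0,y,102)[1]);k=np.where(g[v,150:300]<40)[0]+150;print("dark cols",v,k.min(),k.max())
for y in(0,):
    print("tail pred",f(-120,y,65),f(-110,y,65));v=int(f(-115,y,65)[1]);print(list(enumerate(g[v,50:110],50)))
E
```

```text
clock: 21.98
eef_pos: [587.9, 150.9, 253.9]
tcp_rot: [3.141, 0.001, 3.126]
contact_force: [-0.5, 0.6, 0.3]
opening: 1.0
grasp_force: 0.0
[587.90294908 150.88862478 253.90412716] [3.14143930e+00 7.61442952e-04 3.12608381e+00] [-0.52848969  0.590455    0.27359071]
handle top edges pred 30 [210.5 180.5]
handle top edges pred 30 [228.8 180.5]
dark cols 180 215 233
handle top edges pred 0 [213.  223.8]
handle top edges pred 0 [230.6 223.7]
dark cols 223 217 235
handle top edges pred -20 [214.6 250.7]
handle top edges pred -20 [231.8 250.7]
dark cols 250 219 236
tail pred [ 76.4 208.4] [ 89.1 208.4]
[(50, np.uint8(165)), (51, np.uint8(164)), (52, np.uint8(163)), (53, np.uint8(162)), (54, np.uint8(163)), (55, np.uint8(163)), (56, np.uint8(163)), (57, np.uint8(163)), (58, np.uint8(165)), (59, np.uint8(166)), (60, np.uint8(165)), (61, np.uint8(164)), (62, np.uint8(163)), (63, np.uint8(164)), (64, np.uint8(164)), (65, np.uint8(162)), (66, np.uint8(160)), (67, np.uint8(160)), (68, np.uint8(159)), (69, np.uint8(161)), (70, np.uint8(165)), (71, np.uint8(168)), (72, np.uint8(169)), (73, np.uint8(168)), (74, np.uint8(168)), (75, np.uint8(169)), (76, np.uint8(169)), (77, np.uint8(165)), (78, np.uint8(147)), (79, np.uint8(119)), (80, np.uint8(128)), (81, np.uint8(133)), (82, np.uint8(136)), (83, np.uint8(136)), (84, np.uint8(134)), (85, np.uint8(133)), (86, np.uint8(129)), (87, np.uint8(122)), (88, np.uint8(115)), (89, np.uint8(105)), (90, np.uint8(91)), (91, np.uint8(74)), (92, np.uint8(74)), (93, np.uint8(131)), (94, np.uint8(169)), (95, np.uint8(166)), (96, np.uint8(163)), (97, np.uint8(163)), (98, np.uint8(162)), (99, np.uint8(163)), (100, np.uint8(163)), (101, np.uint8(165)), (102, np.uint8(166)), (103, np.uint8(166)), (104, np.uint8(165)), (105, np.uint8(164)), (106, np.uint8(164)), (107, np.uint8(165)), (108, np.uint8(166)), (109, np.uint8(166))]
```

```bash
python3 -c "
from rig import r
print(r.sign_off())"
```

```text
the job is handed in; nothing more can be done
None
```

I handed the job in at about 22 s. By my last camera checks all three vials lie in the bin, the gate is folded down, and the empty tray sits level on the stand, released and about 3 mm behind the seat point. The hand-in gave no verdict.

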